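# Present the glass honing plate label up

### The arm

A 6-joint arm with a two-finger parallel gripper is mounted at the origin on the work surface. World frame = base frame: x ahead of the robot, y to its left, z up, the work surface at z = 0. Lengths are in m, angles in degrees, forces in N, time in s.
With the tool pointing down it reaches from about 0.375 to 0.9 m from the base axis. Payload 3.1 kg.
Tool frame: the origin (TCP) lies where the fingers leave the gripper's body, on its centre line; the fingertips stand 70 mm ahead of it and the grasp point (between the pads) lies 51 mm ahead of it; z points along the fingers, y is the line along which they close (so a half turn about z gives the same grasp; the last joint's range is limited). The gripper opens to 87 mm and grips with 3 to 60 N. Pads are 19 mm wide; open, the fingers measure 117 mm over their backs; the gripper's body (75 mm by 190 mm) begins 51 mm behind the grasp point.
Start: joints at [53.371, 30.224, 82.088, -0, 67.689, -10.227], TCP at [0.278, 0.56, 0.292] pointing down, gripper open.
Joint ranges: [-176.69, 176.69], [-43.24, 126.21], [12.49, 139.97], [-82, 262], [0, 151.66], [-163.58, 163.58]. Speed limits (degrees/s): [159.86, 159.86, 180, 180, 180, 180].

### API

Orientations are given as a 3x3 rotation matrix whose columns are the frame's x, y, z axes.
In Python, from rig import readout, capture, calibration, bot, look_for gives the robot as it stands. The module is installed in compiled form; this text tells all that it offers.
- The arm moves only by the shell command python3 -m pendant 'ROWS'. ROWS is JSON, a list of rows, each a list of 7 numbers: the shift along the tool's x, y, z normalised to -1 to 1, where 1 is 200 mm, then the turn, a rotation vector about the tool's x, y, z normalised to -1 to 1, where 1 is 180 degrees, then the closure, from -1 (fully open) to 1 (shut). In form: [[dx, dy, dz, ax, ay, az, grip], ...]. A call has 1 to 8 rows; each row is the pose to reach, as a shift and turn from the pose commanded when the call began, along the tool's axes at that moment, turning the shorter way round; what a row does not reach only later rows make up. A row lasts 1/10 s, in which the tool goes at most 50 mm and 8.59 degrees, less where a joint would pass 70% of its speed; a pose out of reach is approached as far as the arm can. A call with a number of a shift or a turn outside -1 to 1 is refused whole. A call with a gripper value outside its range is refused whole. The fingers move at their own pace and stop on an object; the grip force is fixed at half the most. Time passes only in rows, so rows that repeat a pose let the fingers close. It gives the time, the measured TCP pose, the force, the opening and the grip force at its end, in the units of the state.
- readout.read_state(): the state, without advancing time (a new reading comes with each control period).
- capture(name): name is "side" or "top" or "wrist"; returns (picture, depth): 400x640x3 uint8, red, green, blue; 400x640 float32, m along the optical axis (not along the pixel's ray), 0 where there is no reading.
- calibration(name): a dict with "mtx" (3x3 intrinsics, pixels), "T" (4x4, takes a point from camera to world coordinates); the wrist camera has in their place "mount" (4x4, takes a point from camera to tool coordinates, whose origin is the TCP and whose axes are the flange's). Camera axes: x right, y down, z forward; pixel columns grow to the right and rows downward; lengths in m; the calibration is good to about 2 mm. A picture is of the moment at which its call begins: read the wrist's pose just before it. calibration takes no time and is no camera call.
- bot.hand_in(): hands the job in; it is judged then, once.
Trained networks look in the newest picture that a camera, given by its name, has taken for a name from the list of things; names that differ only in an ending like _2 or _b are one class to them, and where a whole thing is asked for, a point or a joint stands for the part that bears it (a point fixed in the world has none). Each returns a list of dicts, best first, with "conf" (0 to 1); they miss things now and then, are a little off and sometimes report something else, mostly with a low value. They report only what shows in the picture. A call takes as long as a camera call.
- look_for(thing, camera): "extent" ([left, top, right, bottom] in pixels, round what is visible of it).
The state is a dict: "time_s": time; "joint_positions": joint angles; "qvel": joint speeds; "tau": joint torques, N m; "position": TCP position; "tcp_rot": TCP orientation; "force": force on the tool from outside, world axes, zero at the start; "moment": the same for the moment, N m; "opening": opening from 0.0 (shut) to 1.0 (fully open); "grasp_force": force on a finger pad.
Only numpy, scipy, OpenCV 4.12 (cv2) and the standard library are available. Lean on these libraries where they do the work, as an engineer would, in place of code of your own. Each camera call takes 0.05 s, during which the arm holds its last target. There are 200 camera calls.

### The job

Fold both flaps of the small carton right back, well past upright, then draw the glass honing plate out of its slot. The little notched corner tells you which end is frosted and on which face its label is: grip the plate by its clear part, fingers off the frosted end, and finish while holding it steady in the gripper, a hand's breadth or more above the carton and touching nothing else, leaned back at least about 45 degrees so that the label face looks upward. Leave the other two stones in their slots, the flaps open and the carving tools on the bench where they are.

Things in the scene. Friction and masses are not known exactly. Their poses are not given: they have to be found in the camera images.
- carton: Brown cardboard carton, 140 (its x) by 178 (its y) by 80 mm high, open under its two flaps; walls and floor 4 mm; stuck down, never moves. Origin: centre of its underside, z up; it may stand at any yaw, 0 to 360 degrees.
- flap_a (a joint): Flap hinged along the top of the carton's +x wall (axis at carton x +70 mm, 80 mm above the bench). 0 shut flat, 1.57 upright, 3.14 folded out level. 68 mm from hinge to free edge, 176 mm wide, 3 mm thick; swings with under 1 N at its edge and stays where left. Starts half open, 0.8 to 1.15 rad: at least 45 mm free between the two flaps' edges.
- flap_b (a joint): The like flap on the carton's -x wall (hinge at x = -70 mm), same values.
- flap_a_edge (a point): Middle of flap_a's free edge.
- flap_b_edge (a point): Middle of flap_b's free edge.
- glass_plate: Pale green clear glass honing plate, 120 long, 8 thick, 50 mm high as it stands in its slot, 0.10 to 0.17 kg. Origin: middle of its standing edge; x along its length to the frosted end, y through its thickness out of the label face, z up. The last 35 mm (x +25 to +60 mm) are frosted white. Its turn in the carton follows the carton's: plate x along carton x.
- plate_centre (a point): Centre of the glass plate's body (25 mm above its standing edge), axes as body glass_plate.
- label (a point): Centre of the white paper label with a red bar, stuck on the label face of the frosted end only, at plate x +38.5, y +4, z +20 mm.
- diamond_plate: Black and dark grey diamond sharpening plate of the same 120 x 8 x 50 mm, without a notch, in another slot of the carton; origin at the middle of its standing edge. To be left there.
- whetstone: Reddish brown fine whetstone of the same 120 x 8 x 50 mm in the third slot; origin at the middle of its standing edge. To be left there.
- gouge_a: Carving gouge lying on the bench, 240 mm long, mid-brown handle; origin on the bench below its ferrule, x towards the blade. Bystander.
- gouge_b: Carving gouge with a dark handle, 240 mm long, origin alike. Bystander.
- chisel: Carving chisel with a pale handle, 240 mm long, origin alike. Bystander.
- strop: Pale wooden strop paddle with brown leather, 285 x 55 x 17 mm, flat on the bench; origin below it, 2 mm from mid-length. Bystander.
- mallet: Lying round wooden carver's mallet, 235 mm long, head 76 mm across; origin on the bench below the joint of head and handle. Bystander.
- pencil_tin: Blue tin 72 mm across and 100 mm high with pencils standing to 166 mm; origin under its centre. Bystander.
- slots (a point): Carton floor, middle of the middle slot, 4 mm above the bench. White foam combs along both x walls (18 mm deep, tops 46 mm above the bench) form three slots along carton x at carton y -44, 0, +44 mm, 11 mm wide. Each holds a plate 120 x 8 x 50 mm standing on its long edge on the floor: tops 54 mm above the bench, 26 mm below the rim, 36 mm free between neighbours, 37 mm to the walls.
- notch (a point): The 10 mm square notch cut in one corner of the frosted end, at the corner away from the standing edge (plate x +55, z +45 mm: middle of the cut-out). In the slot it is always uppermost. Seen with the notch at the top, the label face is the one that shows the frosted end to your left.

How it is judged:
By the outcome, as a careful person would: the job done as asked, in the order asked, and still so for the second after the job is handed in, while the arm keeps its last pose, push and grip.
It also fails if it takes over 51 s, if anything falls off the work surface, if the arm or the gripper's body presses on something with over 40 N, if the wrist force passes 120 N, or if a joint passes its speed limit or range.

## Working session

There is one attempt and no reset: what is moved stays moved. The work goes in short steps, Python scripts to look and compute and a shell command to move; the robot and the scene stay as the last step left them, time stands still between calls to the robot, and variables do not carry over. Pictures are saved under pics/ and viewed, at most 10 in all, crops included, and the job is handed in when it is done.

```bash
mkdir -p pics
cat > h.py <<'E'
import numpy as np, cv2
from rig import readout, capture, calibration, bot, look_for
def cam(name):
    s=readout.read_state(); im,d=capture(name); c=calibration(name)
    if 'T' in c: T=c['T']
    else:
        W=np.eye(4); W[:3,:3]=s['tcp_rot']; W[:3,3]=s['position']; T=W@np.array(c['mount'])
    return im,d,np.array(c['mtx']),np.array(T)
def cloud(d,K,T):
    v,u=np.mgrid[:d.shape[0],:d.shape[1]]
    p=np.stack([(u-K[0,2])*d/K[0,0],(v-K[1,2])*d/K[1,1],d],-1)
    return p@T[:3,:3].T+T[:3,3]
def save(im,n): cv2.imwrite('pics/'+n,im[...,::-1])
E
python3 - <<'E'
from h import *
im,d,K,T=cam('top'); save(im,'top.png'); np.savez('top.npz',im=im,d=d,K=K,T=T)
for t in ['carton','glass_plate','label','notch','flap_a','mallet','pencil_tin']:
    print(t,[(np.round(r['extent']),round(r['conf'],2)) for r in look_for(t,'top')][:3])
im,d,K,T=cam('side'); save(im,'side.png')
print(T, readout.read_state())
E
```

```text
carton [(array([293., 173., 350., 230.]), 0.88)]
glass_plate []
label [(array([314., 199., 332., 205.]), 0.62)]
notch [(array([315., 198., 324., 208.]), 0.62)]
flap_a [(array([320., 171., 348., 218.]), 0.83), (array([295., 184., 320., 229.]), 0.7)]
mallet [(array([410., 130., 429., 191.]), 0.62)]
pencil_tin [(array([201., 160., 227., 183.]), 0.77)]
[[ 0.80005291 -0.41055019  0.43745157  0.06279789]
 [-0.59979628 -0.56274229  0.56882822 -0.66434354]
 [ 0.01263996 -0.7174745  -0.69647008  0.88130519]
 [ 0.          0.          0.          1.        ]] {'time_s': 0.45, 'joint_positions': array([ 5.33702182e+01,  3.02275084e+01,  8.20936454e+01, -7.20517630e-04,
        6.76896040e+01, -1.02263933e+01]), 'qvel': array([-0.08685279, -0.0163509 , -0.00710662,  0.04967119, -0.11726031,
       -0.11535719]), 'tau': array([-3.27921116e-04, -4.39541352e+01, -1.76725978e+01,  6.32982329e-02,
        5.21804171e-02, -4.58815407e-05]), 'position': array([0.27785294, 0.55975989, 0.29217232]), 'tcp_rot': array([[-8.95687585e-01,  4.44683864e-01, -1.02687908e-04],
       [ 4.44683875e-01,  8.95687572e-01, -1.57618501e-04],
       [ 2.18858784e-05, -1.86840591e-04, -9.99999982e-01]]), 'force': array([ 0.07976806, -0.44116732, -0.58873305]), 'moment': array([-0.00190091,  0.0309234 ,  0.01407927]), 'grasp_force': 0.0, 'opening': 0.9991335172275908}
```

Run:
```python
from h import *
z=np.load('top.npz'); im,d,K,T=[z[k] for k in ('im','d','K','T')]
a=cv2.resize(im[155:245,270:370],None,fx=7,fy=6.5,interpolation=cv2.INTER_CUBIC)
c=cv2.resize(a,(500,450)); f=cv2.resize(im[100:300,140:500],(540,300)); 
# montage
m=np.zeros((600,800,3),np.uint8); m[:300,:540]=f; m[300:600,:333]=cv2.resize(im[155:245,270:370],(333,300),interpolation=cv2.INTER_CUBIC)
s=cv2.imread('pics/side.png')[...,::-1]; m[310:598,335:795]=cv2.resize(s,(460,288))
save(m,'m.png')
P=cloud(d,K,T); print(T)
for u,v in [(320,200),(318,202),(330,202),(345,180),(310,210),(300,190),(420,160)]: print(u,v,P[v,u].round(3))
```

```text
[[-0.00869683 -0.99572368  0.09197127  0.42537167]
 [-0.99994945  0.00819567 -0.00582545 -0.00923591]
 [ 0.00504677 -0.09201729 -0.99574462  1.53675961]
 [ 0.          0.          0.          1.        ]]
320 200 [ 0.564 -0.03   0.003]
318 202 [ 0.552 -0.022  0.053]
330 202 [ 0.556 -0.07   0.002]
345 180 [ 0.644 -0.131 -0.01 ]
310 210 [0.518 0.008 0.122]
300 190 [0.591 0.043 0.118]
420 160 [ 0.711 -0.415  0.051]
```

View pics/m.png

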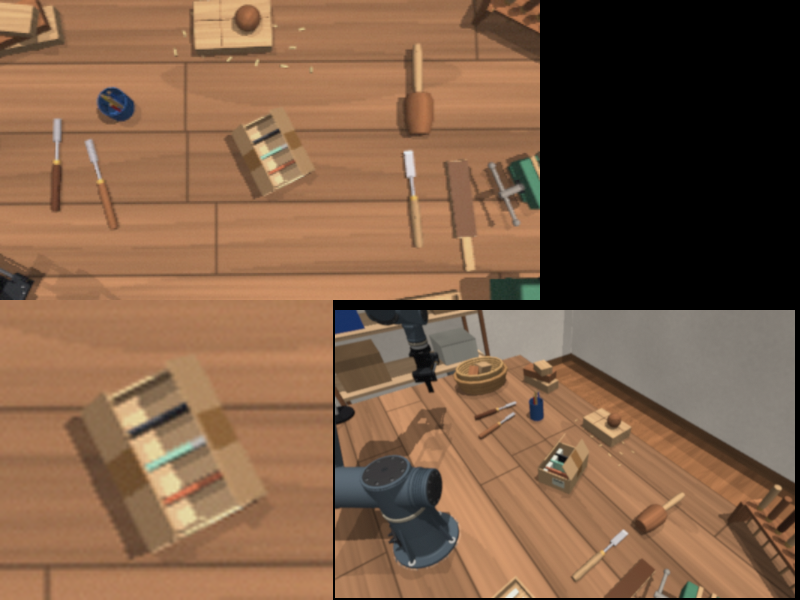

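The top view shows the carton at about (321,201), with its plates running up and to the right. The glass is in the middle slot, between black and red. The tools are well away. I'll move the wrist over the carton.

```bash
R='python3 -m pendant'
python3 -m pendant '[[-0.87,-0.667,-0.17,0,0,0,-1],[-0.87,-0.667,-0.17,0,0,0,-1],[-0.87,-0.667,-0.17,0,0,0,-1],[-0.87,-0.667,-0.17,0,0,0,-1],[-0.87,-0.667,-0.17,0,0,0,-1],[-0.87,-0.667,-0.17,0,0,0,-1]]'
python3 -m pendant '[[-0.87,-0.667,-0.17,0,0,0,-1],[-0.87,-0.667,-0.17,0,0,0,-1],[-0.87,-0.667,-0.17,0,0,0,-1],[-0.87,-0.667,-0.17,0,0,0,-1],[-0.87,-0.667,-0.17,0,0,0,-1],[-0.87,-0.667,-0.17,0,0,0,-1]]'
python3 -m pendant '[[-0.87,-0.667,-0.17,0,0,0.211,0],[-0.87,-0.667,-0.17,0,0,0.211,1],[-0.87,-0.667,-0.17,0,0,0.211,1],[-0.87,-0.667,-0.17,0,0,0.211,1],[-0.87,-0.667,-0.17,0,0,0.211,1],[-0.87,-0.667,-0.17,0,0,0.211,1],[-0.87,-0.667,-0.17,0,0,0.211,1]]'
cat > look.py <<'E'
from h import *
import sys
s=readout.read_state(); im,d,K,T=cam('wrist'); save(im,sys.argv[1]+'.png'); np.savez(sys.argv[1]+'.npz',im=im,d=d,K=K,T=T)
print(s['time_s'],s['joint_positions'].round(1),s['position'].round(4),s['tcp_rot'].round(3),s['opening'],T.round(3),sep='\n')
P=cloud(d,K,T)
for t in sys.argv[2:]:
    for r in look_for(t,'wrist')[:3]:
        e=r['extent']; u,v=int((e[0]+e[2])/2),int((e[1]+e[3])/2); print(t,np.round(e),round(r['conf'],2),P[min(v,399),min(u,639)].round(3))
E
python3 look.py w1 carton glass_plate label notch flap_a diamond_plate whetstone; python3 -c "
from h import *; print(calibration('wrist'))"
```

```text
time_s: 1.05
position: [0.376, 0.3607, 0.3271]
tcp_rot: [[-0.894, 0.449, 0.002], [0.449, 0.894, 0.0], [-0.001, 0.001, -1.0]]
force: [0.0, 0.2, -0.1]
opening: 1.004
grasp_force: 0.0
time_s: 1.65
position: [0.4728, 0.1646, 0.3608]
tcp_rot: [[-0.894, 0.448, 0.002], [0.448, 0.894, 0.0], [-0.002, 0.001, -1.0]]
force: [0.1, 0.7, -1.0]
opening: 1.001
grasp_force: 0.0
time_s: 2.35
position: [0.5671, -0.0291, 0.3935]
tcp_rot: [[-0.434, 0.901, -0.002], [0.901, 0.434, 0.002], [0.002, -0.001, -1.0]]
force: [-0.6, 0.1, 0.5]
opening: 0.445
grasp_force: 0.0
2.35
[-14.2  19.9  82.8   0.1  77.4 -40. ]
[ 0.5671 -0.0291  0.3935]
[[-0.434  0.901 -0.002]
 [ 0.901  0.434  0.002]
 [ 0.002 -0.001 -1.   ]]
0.44545606134574334
[[ 0.901  0.419  0.112  0.536]
 [ 0.434 -0.87  -0.236  0.036]
 [-0.001  0.261 -0.965  0.486]
 [ 0.     0.     0.     1.   ]]
carton [230. 114. 389. 226.] 0.85 [ 0.555 -0.037  0.054]
glass_plate [309. 149. 316. 207.] 0.62 [ 0.563 -0.045  0.052]
label [308. 150. 316. 210.] 0.73 [ 0.563 -0.049  0.052]
notch [310. 149. 319. 210.] 0.64 [ 0.566 -0.046  0.054]
flap_a [238. 209. 383. 227.] 0.96 [ 0.578 -0.079  0.119]
flap_a [228. 116. 391. 149.] 0.87 [0.533 0.014 0.116]
diamond_plate [337. 154. 342. 210.] 0.77 [ 0.603 -0.038  0.032]
whetstone [276. 148. 288. 210.] 0.76 [ 0.526 -0.066  0.052]
whetstone [235. 208. 383. 227.] 0.38 [ 0.577 -0.08   0.119]
whetstone [229. 116. 390. 149.] 0.19 [0.533 0.014 0.116]
{'mtx': array([[310.59344794,   0.        , 319.14670804],
       [  0.        , 310.59344794, 199.79244372],
       [  0.        ,   0.        ,   1.        ]]), 'mount': array([[-1.23023346e-04, -9.64584624e-01, -2.63773553e-01,
         7.20457907e-02],
       [ 9.99999950e-01, -4.19870905e-05, -3.12856378e-04,
        -7.65862409e-05],
       [ 2.90701367e-04, -2.63773578e-01,  9.64584581e-01,
        -9.20149441e-02],
       [ 0.00000000e+00,  0.00000000e+00,  0.00000000e+00,
         1.00000000e+00]])}
```

View pics/w1.png

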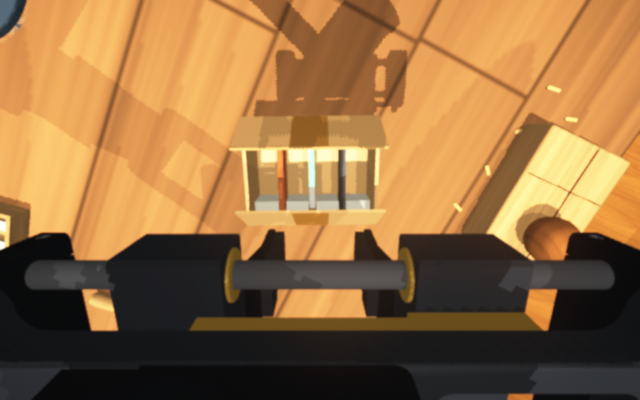

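Run:
```python
from h import *
z=np.load('w1.npz'); im,d,K,T=[z[k] for k in ('im','d','K','T')]
P=cloud(d,K,T); 
save(cv2.resize(im[105:235,220:400],(792,572),interpolation=cv2.INTER_CUBIC),'w1c.png')
s=P[105:235,220:400].reshape(-1,3); s=s[(s[:,2]>.1)&(s[:,2]<.16)]
# flaps: two clusters
_,l,c=cv2.kmeans(s.astype(np.float32),2,None,(3,50,1e-5),5,0)
l=l.ravel()
for i in (0,1):
    q=s[l==i]; m=q.mean(0); u,w,vt=np.linalg.svd(q-m,full_matrices=False); print(m.round(4),len(q),'dirs',vt.round(3).tolist(),'z',np.percentile(q[:,2],[1,99]).round(3), 'len',np.ptp((q-m)@vt[0]).round(4))
for n,(a,b) in dict(whet=(276,288),glass=(308,317),dia=(337,346)).items():
    q=P[152:208,a:b].reshape(-1,3); q=q[(q[:,2]>.047)&(q[:,2]<.06)]; m=q.mean(0)
    vt=np.linalg.svd(q[:,:2]-m[:2],full_matrices=False)[2]; t=(q[:,:2]-m[:2])@vt[0]; print(n,len(q),m.round(4),vt[0].round(3),t.min(),t.max(),'mid',(m[:2]+vt[0]*(t.min()+t.max())/2).round(4))
```

```text
[ 0.509  -0.0355  0.1234] 2687 dirs [[-0.452, 0.891, -0.031], [0.892, 0.453, 0.013], [-0.026, 0.022, 0.999]] z [0.1   0.141] len 0.1237
[0.5876 0.0039 0.1234] 2667 dirs [[-0.452, 0.891, -0.037], [-0.892, -0.452, 0.007], [-0.011, 0.036, 0.999]] z [0.101 0.141] len 0.1237
whet 345 [ 0.5247 -0.0669  0.053 ] [ 0.446 -0.895] -0.03908030237776385 0.04188976994519286 mid [ 0.5253 -0.0682]
glass 289 [ 0.5617 -0.0435  0.0534] [ 0.44  -0.898] -0.03403882411899349 0.03796738118849651 mid [ 0.5626 -0.0453]
dia 334 [ 0.6032 -0.0291  0.0533] [ 0.451 -0.892] -0.03918476606417589 0.04063968758178119 mid [ 0.6036 -0.0297]
```

View pics/w1c.png

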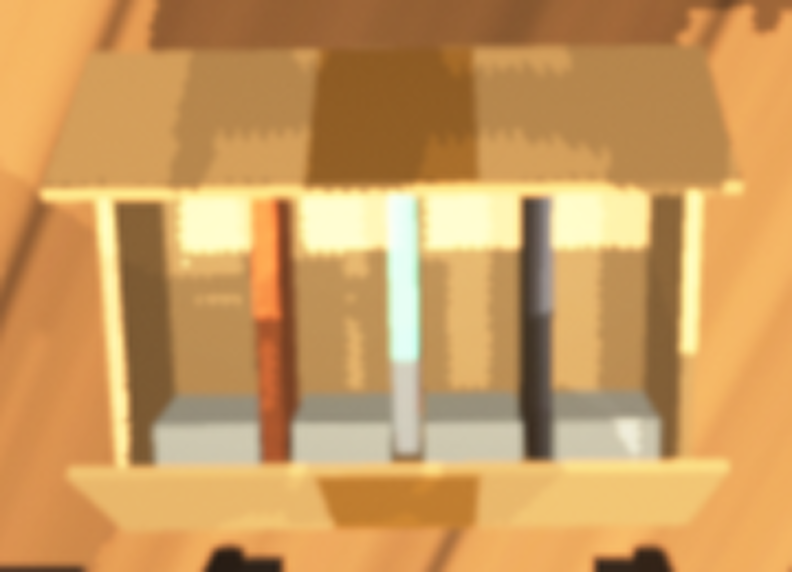

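Run:
```python
from h import *
z=np.load('w1.npz'); im,d,K,T=[z[k] for k in ('im','d','K','T')]
P=cloud(d,K,T); u=np.array([.4455,-.8953]); w=np.array([.8953,.4455]); o=np.array([.5630,-.0450])
s=P[105:235,220:400].reshape(-1,3); s=s[(s[:,2]>.09)&(s[:,2]<.16)]
a=(s[:,:2]-o)@u; b=(s[:,:2]-o)@w
for k in (1,-1):
    m=(a*k>0)&(abs(b)<.085); f=np.polyfit(s[m,2],a[m],1); print(k,m.sum(),'u at hinge',np.polyval(f,.08).round(4),'edge u',a[m&(s[:,2]>np.percentile(s[m,2],97))].mean().round(4),'z',np.percentile(s[m,2],99).round(4),'w range',np.percentile(b[(a*k>0)],[1,99]).round(4), 'ang',np.degrees(np.arctan2(1,abs(f[0]))))
for n,(c,e) in dict(whet=(276,288),glass=(308,317),dia=(337,346)).items():
    q=P[152:208,c:e].reshape(-1,3); q=q[(q[:,2]>.047)&(q[:,2]<.06)]; print(n,np.median((q[:,:2]-o)@w).round(4))
tcp=readout.read_state()['position'][:2]; print('tcp u,w',(tcp-o)@u,(tcp-o)@w)
```

```text
1 1810 u at hinge 0.0617 edge u 0.0235 z 0.1394 w range [-0.0869  0.0856] ang 57.095555518456464
-1 4294 u at hinge -0.0859 edge u -0.0512 z 0.1408 w range [-0.0865  0.0858] ang 60.11025435520006
whet -0.044
glass -0.0005
dia 0.0431
tcp u,w -0.011604911740024438 0.010517944207398499
```

```bash
python3 -m pendant '[[0,-0.05,0.25,0,0,0,1],[0,-0.05,0.45,0,0,0,1],[0,-0.05,0.65,0,0,0,1],[0,-0.05,0.8,0,0,0,1],[0,-0.05,0.95,0,0,0,1],[0,-0.05,0.95,0,0,0,1]]'
python3 -m pendant '[[0,0,0.1,0,0,0,1],[0,0,0.19,0,0,0,1],[0,0,0.19,0,0,0,1]]'
python3 -m pendant '[[-0.1,0,0,0,0,0,1],[-0.2,0,0,0,0,0,1],[-0.3,0,0,0,0,0,1],[-0.4,0,0,0,0,0,1],[-0.5,0,0,0,0,0,1],[-0.58,0,0,0,0,0,1],[-0.58,0,0,0,0,0,1]]'
```

```text
time_s: 3.35
position: [0.556, -0.0344, 0.2007]
tcp_rot: [[-0.432, 0.902, -0.009], [0.902, 0.432, 0.002], [0.006, -0.007, -1.0]]
force: [-0.7, -0.5, -0.1]
opening: 0.005
grasp_force: 0.0
time_s: 3.65
position: [0.558, -0.0349, 0.1659]
tcp_rot: [[-0.432, 0.902, -0.002], [0.902, 0.432, 0.001], [0.001, -0.002, -1.0]]
force: [0.5, -0.1, 0.2]
opening: 0.003
grasp_force: 0.0
time_s: 4.35
position: [0.6105, -0.1433, 0.167]
tcp_rot: [[-0.43, 0.903, 0.004], [0.903, 0.43, -0.002], [-0.004, 0.003, -1.0]]
force: [0.1, -0.2, 0.7]
opening: 0.003
grasp_force: 0.0
```

```bash
python3 -m pendant '[[0.2,0,0,0,0,0,1],[0.4,0,0,0,0,0,1],[0.55,0,0,0,0,0,1],[0.65,0,0,0,0,0,1],[0.75,0,0,0,0,0,1],[0.85,0,0,0,0,0,1],[0.95,0,0,0,0,0,1]]'
python3 -m pendant '[[0.1,0,0,0,0,0,1],[0.2,0,0,0,0,0,1],[0.2,0,0,0,0,0,1]]'
python3 -m pendant '[[-0.2,0,-0.2,0,0,0,0.17],[-0.4,0,-0.5,0,0,0,0.17],[-0.5,0,-0.75,0,0,0,0.17],[-0.5,0,-0.75,0,0,0,0.17],[-0.5,0,-0.75,0,0,0,0.17]]'
python3 look.py w2 carton glass_plate label notch flap_a
```

```text
time_s: 5.05
position: [0.5272, 0.0318, 0.1666]
tcp_rot: [[-0.433, 0.902, 0.003], [0.902, 0.433, -0.001], [-0.002, 0.002, -1.0]]
force: [0.6, -1.6, 0.1]
opening: 0.004
grasp_force: 0.7
time_s: 5.35
position: [0.5079, 0.0694, 0.1663]
tcp_rot: [[-0.434, 0.901, -0.001], [0.901, 0.434, 0.0], [0.001, -0.001, -1.0]]
force: [-0.4, -0.9, -0.5]
opening: 0.01
grasp_force: 0.0
time_s: 5.85
position: [0.5565, -0.0258, 0.3215]
tcp_rot: [[-0.43, 0.903, 0.013], [0.903, 0.43, -0.004], [-0.009, 0.01, -1.0]]
force: [1.0, 0.5, -0.5]
opening: 0.361
grasp_force: 0.0
5.85
[-14.1  22.8  90.4  -0.1  66.  -39.6]
[ 0.5565 -0.0258  0.3215]
[[-0.43   0.903  0.013]
 [ 0.903  0.43  -0.004]
 [-0.009  0.01  -1.   ]]
0.3614293692150695
[[ 0.903  0.411  0.126  0.524]
 [ 0.43  -0.87  -0.242  0.04 ]
 [ 0.01   0.273 -0.962  0.413]
 [ 0.     0.     0.     1.   ]]
carton [216.  48. 407. 306.] 0.64 [ 0.551 -0.03   0.052]
glass_plate [311. 128. 319. 226.] 0.98 [ 0.554 -0.027  0.052]
glass_plate [220.  49. 407. 122.] 0.62 [0.511 0.061 0.09 ]
label [345. 131. 357. 228.] 0.57 [ 0.594 -0.012  0.053]
label [311. 130. 318. 229.] 0.56 [ 0.555 -0.03   0.054]
notch [308. 128. 321. 229.] 0.87 [ 0.554 -0.029  0.054]
notch [216.  46. 410. 305.] 0.47 [ 0.551 -0.027  0.054]
flap_a [254. 246. 386. 305.] 0.94 [0.543 0.002 0.338]
flap_a [215.  51. 406. 124.] 0.74 [0.509 0.058 0.089]
```

View pics/w2.png

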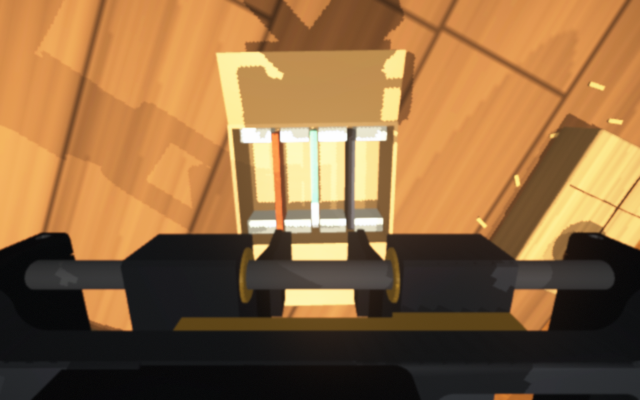

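Both flaps lie folded out, at the top (y 50–125) and behind the fingers (y 245–305). The glass plate runs along column 315 from row 128 to 228. I'll check its ends and the frosted part.

Run:
```python
from h import *
z=np.load('w2.npz'); im,d,K,T=[z[k] for k in ('im','d','K','T')]
save(cv2.resize(im[120:240,260:380],(600,600),interpolation=cv2.INTER_CUBIC),'w2c.png')
P=cloud(d,K,T); u=np.array([.4455,-.8953]); w=np.array([.8953,.4455]); o=np.array([.5630,-.0450])
for n,(c,e) in dict(whet=(270,287),glass=(307,322),dia=(344,358)).items():
    q=P[120:236,c:e].reshape(-1,3); q=q[(q[:,2]>.049)&(q[:,2]<.058)]; a=(q[:,:2]-o)@u; b=(q[:,:2]-o)@w
    f=np.polyfit(a,b,1); print(n,len(q),'w',np.median(b).round(4),'u',a.min().round(4),a.max().round(4),'slope deg',np.degrees(f[0]).round(2),'z',np.median(q[:,2]).round(4))
for v in range(126,234,4): print(v,im[v,315],P[v,315].round(3),((P[v,315,:2]-o)@u).round(4))
s=P[40:126,215:410].reshape(-1,3); b=(s[:,:2]-o)@w; a=(s[:,:2]-o)@u; m=(abs(b)<.08)&(s[:,2]>.078)&(s[:,2]<.13)
f=np.polyfit(a[m],s[m,2],1); print('flap far: deg from level',np.degrees(np.arctan(f[0])),a[m].min(),a[m].max())
s=readout.read_state(); print('tcp',((s['position'][:2]-o)@u).round(4),((s['position'][:2]-o)@w).round(4),s['position'][2])
```

```text
whet 687 w -0.0442 u -0.0714 0.0538 slope deg -0.32 z 0.0532
glass 663 w -0.0006 u -0.0729 0.0542 slope deg -0.38 z 0.0535
dia 720 w 0.0432 u -0.0724 0.0542 slope deg -0.48 z 0.0534
126 [214 167 104] [0.529 0.026 0.08 ] -0.0787
130 [140 176 138] [0.532 0.021 0.05 ] -0.0729
134 [212 250 230] [0.534 0.017 0.054] -0.0687
138 [213 250 232] [0.536 0.013 0.053] -0.0642
142 [220 250 233] [0.537 0.009 0.053] -0.0597
146 [221 251 233] [0.539 0.005 0.052] -0.0551
150 [221 251 234] [0.541 0.001 0.054] -0.0506
154 [220 251 234] [ 0.543 -0.003  0.053] -0.046
158 [220 251 234] [ 0.545 -0.008  0.053] -0.0414
162 [221 251 235] [ 0.547 -0.012  0.054] -0.0368
166 [219 251 235] [ 0.549 -0.016  0.054] -0.0321
170 [218 251 235] [ 0.551 -0.02   0.053] -0.0273
174 [217 251 234] [ 0.553 -0.025  0.053] -0.0225
178 [218 251 234] [ 0.555 -0.029  0.055] -0.018
182 [218 251 235] [ 0.557 -0.033  0.054] -0.0131
186 [217 251 234] [ 0.559 -0.038  0.053] -0.0081
190 [217 251 233] [ 0.562 -0.042  0.053] -0.0031
194 [212 251 237] [ 0.564 -0.046  0.055] 0.0014
198 [210 251 236] [ 0.566 -0.051  0.053] 0.0069
202 [235 252 247] [ 0.568 -0.056  0.053] 0.0118
206 [254 254 254] [ 0.57  -0.06   0.054] 0.0164
210 [254 254 254] [ 0.572 -0.065  0.052] 0.0224
214 [254 254 254] [ 0.574 -0.069  0.054] 0.0268
218 [254 254 254] [ 0.577 -0.074  0.053] 0.0321
222 [254 254 254] [ 0.58  -0.082  0.044] 0.0406
226 [221 213 198] [ 0.582 -0.087  0.044] 0.0459
230 [130  97  59] [ 0.586 -0.094  0.038] 0.0537
flap far: deg from level -15.794047920419537 -0.14852359873733256 -0.07824000291765987
tcp -0.0259 -0.0001 0.31448378170927194
```

View pics/w2c.png

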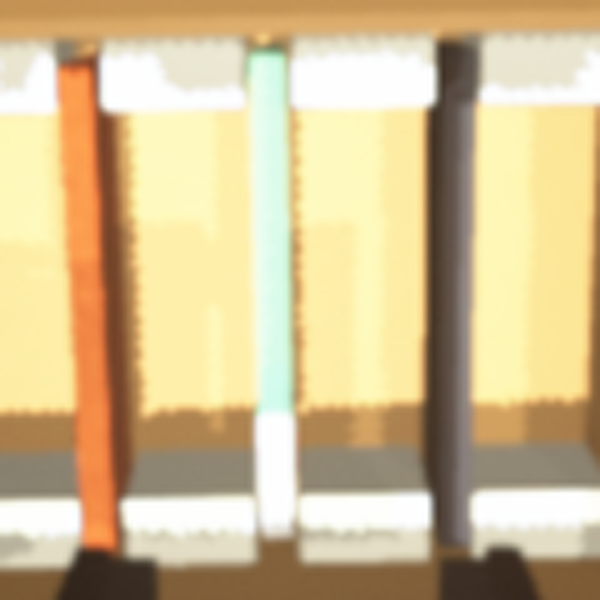

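Frosting and the notch are at the lower end of the image, which is world direction (0.45,-0.90). So the label faces (0.89,0.45), away from the robot. Next I descend.

```bash
python3 -m pendant '[[-0.055,0,0.2,0,0,0,0.17],[-0.055,0,0.4,0,0,0,0.17],[-0.055,0,0.6,0,0,0,0.17],[-0.055,0,0.75,0,0,0,0.17],[-0.055,0,0.85,0,0,0,0.17],[-0.055,0,0.85,0,0,0,0.17]]'
python3 -c "
from h import *
s=readout.read_state(); o=np.array([.5630,-.0450]);p=s['position']; print((p[:2]-o)@[.4455,-.8953],(p[:2]-o)@[.8953,.4455],p,s['opening'])"
```

```text
time_s: 6.75
position: [0.5544, -0.0313, 0.1423]
tcp_rot: [[-0.433, 0.901, -0.009], [0.901, 0.433, 0.002], [0.006, -0.007, -1.0]]
force: [0.4, 1.1, 0.5]
opening: 0.412
grasp_force: 0.0
-0.016074182522601527 -0.0015670031788705074 [ 0.55443629 -0.03130733  0.14234785] 0.41181319963187313
```

```bash
python3 -m pendant '[[0,0.005,0.07,0,0,0,0.17],[0,0.005,0.14,0,0,0,0.17],[0,0.005,0.21,0,0,0,0.17],[0,0.005,0.21,0,0,0,0.17]]'
python3 -m pendant '[[0,0,0,0,0,0,0.4],[0,0,0,0,0,0,0.6],[0,0,0,0,0,0,0.8],[0,0,0,0,0,0,1],[0,0,0,0,0,0,1],[0,0,0,0,0,0,1],[0,0,0,0,0,0,1]]'
```

```text
time_s: 7.15
position: [0.557, -0.0317, 0.1026]
tcp_rot: [[-0.432, 0.902, -0.003], [0.902, 0.432, 0.001], [0.002, -0.003, -1.0]]
force: [-0.2, -0.8, 0.0]
opening: 0.417
grasp_force: 0.0
time_s: 7.85
position: [0.5574, -0.0323, 0.1047]
tcp_rot: [[-0.433, 0.901, -0.001], [0.901, 0.433, -0.001], [-0.0, -0.001, -1.0]]
force: [-3.0, -3.2, 5.6]
opening: 0.085
grasp_force: 30.0
```

The grip is a bit shallow, so I'll reopen, go 7 mm deeper and close again.

```bash
python3 -m pendant '[[0,0,0,0,0,0,0.5],[0,0,0,0,0,0,0.5],[0,0,0.02,0,0,0,0.5],[0,0,0.035,0,0,0,0.5],[0,0,0.035,0,0,0,0.5]]'
python3 -m pendant '[[0,0,0,0,0,0,0.8],[0,0,0,0,0,0,1],[0,0,0,0,0,0,1],[0,0,0,0,0,0,1],[0,0,0,0,0,0,1]]'
python3 -m pendant '[[0,0,-0.05,0,0,0,1],[0,0,-0.12,0,0,0,1],[0,0,-0.2,0,0,0,1],[0,0,-0.28,0,0,0,1],[0,0,-0.36,0,0,0,1],[0,0,-0.44,0,0,0,1],[0,0,-0.5,0,0,0,1],[0,0,-0.5,0,0,0,1]]'
```

```text
time_s: 8.35
position: [0.5579, -0.0317, 0.0965]
tcp_rot: [[-0.432, 0.902, -0.001], [0.902, 0.432, 0.0], [0.001, -0.001, -1.0]]
force: [-0.7, -0.0, 0.3]
opening: 0.249
grasp_force: 0.0
time_s: 8.85
position: [0.5573, -0.0323, 0.0972]
tcp_rot: [[-0.433, 0.901, -0.002], [0.901, 0.433, -0.0], [0.0, -0.002, -1.0]]
force: [-2.0, -2.1, 1.0]
opening: 0.09
grasp_force: 30.0
time_s: 9.65
position: [0.5597, -0.032, 0.2]
tcp_rot: [[-0.432, 0.902, 0.006], [0.902, 0.432, -0.001], [-0.004, 0.005, -1.0]]
force: [0.5, -0.7, -2.0]
opening: 0.09
grasp_force: 30.0
```

```bash
python3 -m pendant '[[0,0,-0.12,0,0,0,1],[0,0,-0.25,0,0,0,1],[0,0,-0.4,0,0,0,1],[0,0,-0.55,0,0,0,1],[0,0,-0.7,0,0,0,1],[0,0,-0.75,0,0,0,1],[0,0,-0.75,0,0,0,1]]'
python3 -m pendant '[[0,0.05,0,-0.025,0,0,1],[0,0.1,0,-0.055,0,0,1],[0,0.15,0,-0.085,0,0,1],[0,0.2,0,-0.115,0,0,1],[0,0.2,0,-0.145,0,0,1],[0,0.2,0,-0.165,0,0,1],[0,0.2,0,-0.165,0,0,1]]'
python3 -c "
from h import *
s=readout.read_state(); print(s['joint_positions'].round(1),s['moment'])"
```

```text
time_s: 10.35
position: [0.5586, -0.0319, 0.3482]
tcp_rot: [[-0.432, 0.902, 0.003], [0.902, 0.432, -0.001], [-0.002, 0.003, -1.0]]
force: [-0.4, 0.9, -1.8]
opening: 0.089
grasp_force: 30.0
time_s: 11.05
position: [0.5917, -0.0146, 0.3437]
tcp_rot: [[-0.431, 0.788, 0.441], [0.902, 0.373, 0.216], [0.005, 0.491, -0.871]]
force: [-0.1, -0.3, -2.3]
opening: 0.089
grasp_force: 30.0
[-20.7  18.4  99.3  30.1  45.4 -64.4] [-0.29167075  0.37728455  0.00797631]
```

```bash
python3 -m pendant '[[0,0,0,-0.025,0,0,1],[0,0,0,-0.055,0,0,1],[0,0,0,-0.085,0,0,1],[0,0,0,-0.115,0,0,1],[0,0,0,-0.145,0,0,1],[0,0,0,-0.18,0,0,1],[0,0,0,-0.18,0,0,1],[0,0,0,-0.18,0,0,1]]'
python3 - <<'E'
from h import *
a=cam('wrist')[0]; s=cam('side')[0]; t=cam('top')[0]
print([(np.round(r['extent']),round(r['conf'],2)) for r in look_for('label','top')[:2]],[(np.round(r['extent']),round(r['conf'],2)) for r in look_for('glass_plate','side')[:2]])
m=np.zeros((600,800,3),np.uint8); m[:250,:400]=cv2.resize(a,(400,250)); m[:250,400:]=cv2.resize(s,(400,250)); m[250:,:400]=cv2.resize(t[130:270,270:370],(400,350)); m[250:,400:]=cv2.resize(s[120:260,210:370],(400,350))
save(m,'end.png'); st=readout.read_state(); print(st['joint_positions'].round(1),st['qvel'].round(2))
E
```

```text
time_s: 11.85
position: [0.594, -0.0146, 0.3458]
tcp_rot: [[-0.433, 0.427, 0.794], [0.901, 0.202, 0.383], [0.003, 0.882, -0.472]]
force: [-0.5, 0.3, -0.9]
opening: 0.091
grasp_force: 30.0
[(array([280., 189., 315., 243.]), 0.65), (array([290., 154., 327., 178.]), 0.61)] [(array([295., 216., 329., 236.]), 0.37), (array([200., 144., 248., 179.]), 0.26)]
[ -29.7   21.7  114.7   93.2   46.8 -128.9] [-0.09 -0.07  0.33  0.54  0.16 -0.45]
```

View pics/end.png

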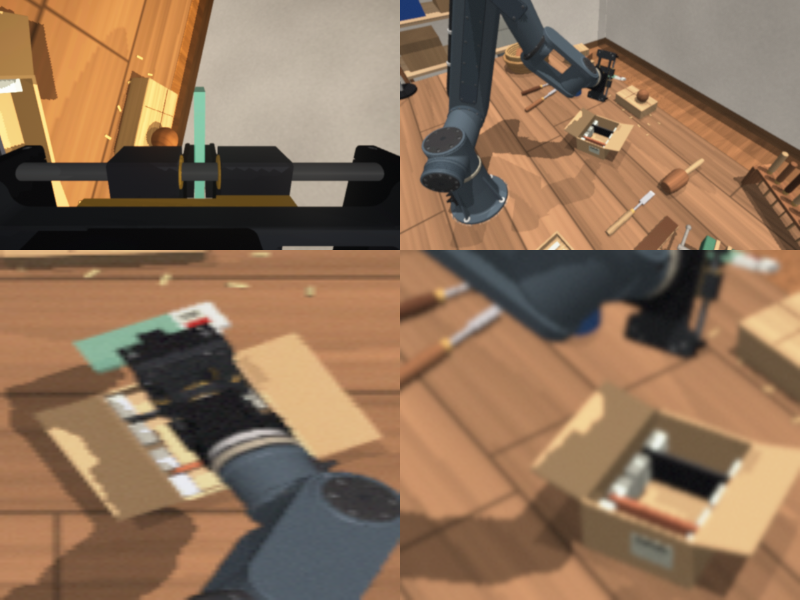

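From above, the white label with its red bar faces up at about (205,315) in the montage. The plate is held by its green part, both flaps are open and the other two stones are still in their slots. I'll let it settle, then hand in.

```bash
python3 -m pendant '[[0,0,0,0,0,0,1],[0,0,0,0,0,0,1],[0,0,0,0,0,0,1],[0,0,0,0,0,0,1],[0,0,0,0,0,0,1],[0,0,0,0,0,0,1]]'
python3 -c "
from rig import bot; print(bot.hand_in())"
```

```text
time_s: 12.7
position: [0.5941, -0.0147, 0.3472]
tcp_rot: [[-0.432, 0.422, 0.797], [0.902, 0.202, 0.382], [0.0, 0.884, -0.468]]
force: [0.3, 0.5, -1.2]
opening: 0.089
grasp_force: 30.0
the job is handed in; nothing more can be done
None
```

I handed the job in at 12.7 s: both flaps are folded well back, and the glass plate is held by its clear part about 20 cm above the carton, leaned back about 62° with the label face up. The other two stones are still in their slots, and I went nowhere near the carving tools.

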